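Pump up the pressure infuser

ROBOT

A 6-joint arm with a two-finger parallel gripper is mounted at the origin on the work surface. World frame = base frame: x ahead of the robot, y to its left, z up, the work surface at z = 0. Lengths are in m, angles in rad, forces in N, time in s.
With the tool pointing down it reaches from about 0.35 to 0.775 m from the base axis. Payload 5.5 kg.
Tool frame: the origin (TCP) lies between the finger pads; the fingertips stand 19 mm ahead of it and the grasp point (between the pads) is the TCP; z points along the fingers, y is the direction in which the jaws open and shut (so a half turn about z gives the same grasp; the last joint's range is limited). The gripper opens to 85 mm and grips with 20 to 120 N. Pads are 22 mm wide; open, the fingers measure 114 mm over their backs; the gripper's body (76 mm by 85 mm) begins 54 mm behind the grasp point. The pads swing forward as they close: fully open they stand 13 mm farther back than shut.
Start: joints at [-1.382, 0.313, 0.046, 1.304, 0, 1.431], TCP at [0.186, -0.544, 0.25] pointing down, gripper open.
Joint ranges: [-2.76, 2.76], [-0.86, 1.69], [-1.03, 1.26], [-2.2, 2.34], [-1.47, 1.5], [-3.14, 3.14]. Speed limits (rad/s): [2.57, 2.57, 3.14, 3.14, 3.14, 3.14].

INTERFACE

Orientations are given as a rotation vector (axis times angle).
In Python, from rig import bot gives the robot as it stands.
- The arm moves only by the tool arm_command, never from a script. Its argument "increments" is a list of rows, each a list of 3 entries, a list of its own where there are three numbers: the finger opening in mm, from 0 to 85.4, then the shift along the tool's x, y, z in mm, then the turn about the tool's z in rad. In form: [[hand, [tx, ty, tz], spin], ...]. A call has exactly 10 rows; each row shifts and turns the commanded pose from where the row before left it, along the tool's axes as they then stand; what a row does not reach is not made up. A row lasts 1/10 s, in which the tool goes at most 50 mm and 8.59 degrees, less where a joint would pass 70% of its speed; a pose out of reach is approached as far as the arm can. A call with a gripper value outside its range is refused whole. The fingers move at their own pace and stop on an object; "force" is the grip in N (left out, the last holds). Time passes only in rows, so rows that do not move let the fingers close, or fill a call up. It gives the time, the measured TCP pose, the force and the opening at its end, in the units of the state.
- bot.observe(): the state, without advancing time (a new reading comes with each control period).
- bot.camera(name): name is "side" or "top" or "wrist"; returns a dict with "image" (480x640x3 uint8, red, green, blue), "range_z" (480x640 float32, m along the optical axis (not along the pixel's ray), 0 where there is no reading), "fovy" (degrees; the focal length in pixels is half the picture's height over the tangent of half this angle, whatever the lens; pixels are square), "cx", "cy" (the principal point, pixels), "T" (4x4, takes a point from camera to world coordinates). Camera axes: x right, y up, looking along -z (the intrinsics and any distortion apply to the point x, -y, -z); pixel columns grow to the right and rows downward; lengths in m; the calibration is good to about 2 mm. A picture is of the moment at which its call begins.
- bot.sign_off(): hands the job in, once; it reports no verdict.
The state is a dict: "time_s": time; "joint_positions": joint angles; "dq": joint speeds; "joint_torque": joint torques, N m; "eef_pos": TCP position; "ee_rot": TCP orientation; "contact_force": force on the tool from outside, world axes, zero at the start; "ft_torque": the same for the moment, N m; "finger_gap": finger opening in m.
Only numpy, scipy, OpenCV 4.12 (cv2) and the standard library are available. Lean on these libraries where they do the work, as an engineer would, in place of code of your own. Each camera call takes 0.05 s, during which the arm holds its last target. There are 200 camera calls.

TASK

Bring the steel infuser pot on the table up to pressure: with your fingertips press the tall black pump knob on its lid all the way down and let it spring all the way back up, stroke after stroke, until the thin steel indicator pin on the lid stands fully out, then leave the knob up. Do not touch the pin itself or press the low relief button, and do not lift, push or knock any of the loose things standing around the pot.

Things in the scene. Friction and masses are not known exactly. Their poses are not given: they have to be found in the camera images.
- infuser: The pressure infuser: an upright round stainless pot, 170 mm across, with a clamped lid 180 mm across whose top is 142 mm above the table, and two loop handles at its +y and -y sides (reaching 115 mm from the axis). Its base flange (192 mm across) is screwed to the table: it does not move. Origin: centre of its underside, z up. In its own frame the pump knob is at x = -35 mm, y = 0; the indicator pin at x = +45 mm, y = 0; the relief button at x = +20 mm, y = +55 mm.
- pump_top (a point): Centre of the top of the pump knob: a black flat mushroom knob 48 mm across and 16 mm thick on an 18 mm steel rod, its top 66 mm above the lid (208 mm above the table) when up, 40 mm above the lid when fully down. Moves with the knob.
- pump (a joint): Travel of the pump knob, m: 0 up, 0.026 fully down (hard stop). A return spring pushes back with about 4 N at the top and 12 to 14 N at the bottom and returns it by itself. A stroke pumps only if the knob goes down more than 21 mm and is then let back to within 4 mm of the top; each such stroke raises the pin by about 6 mm (the first by 1 to 8 mm). Short dabs do nothing.
- pin_top (a point): Centre of the top of the indicator pin: a steel pin 14 mm across, flat top, 4 mm above the lid when fully in and 34 mm above the lid when fully out. It stays where it has risen to.
- pin_rise (a joint): How far the indicator pin has risen, m: 0 fully in, 0.030 fully out. It starts between 0 and 8 mm and takes 4 to 6 full strokes to come fully out; further strokes then run idle.
- relief_top (a point): Centre of the top of the relief button: a low, broad round steel button 28 mm across in a 36 mm dark seat, 11 mm above the lid. Not to be pressed.
- relief (a joint): Travel of the relief button, m: 0 up, 0.006 pressed in.
- tumbler: Bystander: a glass tumbler 68 mm across, 95 mm tall, near the pot; origin under its centre.
- jar_lid: Bystander: a flat steel jar lid 72 mm across, 14 mm thick, near the pot; origin under its centre.
- weight: Bystander: a brass balance weight 36 mm across, 50 mm tall, near the pot; origin under its centre.
- jar_a: Bystander: a jar 80 mm across, 130 mm tall, to the left; origin under its centre.
- jar_b: Bystander: a second such jar, to the left; origin under its centre.
- mug: Bystander: a white mug 80 mm across, 90 mm tall, to the left; origin under its centre.
- spoon: Bystander: a spoon lying on the table to the right; origin under its middle.

How it is judged:
By the outcome, as a careful person would: the job done as asked, in the order asked, and still so for the second after the job is handed in, with the robot touching nothing.
It also fails if it takes over 45 s, if anything falls off the work surface, if the arm or the gripper's body presses on something with over 40 N, if the wrist force passes 120 N, or if a joint passes its speed limit or range.

## Working session

There is one attempt and no reset: what is moved stays moved. The work goes in short steps, Python scripts to look and compute and a tool call to move; the robot and the scene stay as the last step left them, time stands still between calls to the robot, and variables do not carry over. Pictures are saved under pics/ and viewed, about 8 in all and at most 12, crops included, and the job is handed in when it is done.

Besides the shell and the picture viewer there is one more tool, called after ">>>" in YAML: its name, and indented under it one key for each argument. arm_command: Moves the arm, as the interface text tells. Its arguments: {"type":"object","properties":{"increments":{"type":"array"},"force":{"type":"number"}},"required":["increments"]}

```bash
mkdir -p pics
python3 - <<'E'
from rig import bot
import cv2,numpy as np
s=bot.observe();print({k:np.round(v,3) for k,v in s.items()})
for n in("side","top"):
    c=bot.camera(n);cv2.imwrite(f"pics/{n}0.png",c["image"][:,:,::-1]);np.savez(f"{n}0.npz",**c)
    print(n,c["fovy"],c["cx"],c["cy"],[k for k in c]);print(np.round(c["T"],3))
E
```

```text
{'time_s': np.float64(0.0), 'joint_positions': array([-1.382,  0.314,  0.045,  1.304, -0.   ,  1.431]), 'dq': array([ 0.001,  0.001,  0.001, -0.001, -0.   ,  0.001]), 'joint_torque': array([ 0.0000e+00, -4.8063e+01,  2.9853e+01,  1.9000e-02, -0.0000e+00,
       -0.0000e+00]), 'eef_pos': array([ 0.186, -0.544,  0.249]), 'ee_rot': array([-3.097, -0.514,  0.   ]), 'contact_force': array([-0.534, -0.255, -0.336]), 'ft_torque': array([ 0.028, -0.009,  0.007]), 'finger_gap': np.float64(0.086)}
side 48.30854682056653 313.8639468605251 246.54060315678925 ['image', 'range_z', 'fovy', 'cx', 'cy', 'T']
[[-0.768  0.462 -0.444  0.043]
 [-0.64  -0.534  0.552  0.645]
 [ 0.018  0.708  0.706  0.977]
 [ 0.     0.     0.     1.   ]]
top 46.39030015457728 320.6609476421132 235.01923663037027 ['image', 'range_z', 'fovy', 'cx', 'cy', 'T']
[[-0.011  0.992 -0.126  0.391]
 [-1.    -0.013 -0.015 -0.002]
 [-0.016  0.126  0.992  1.523]
 [ 0.     0.     0.     1.   ]]
```

View pics/top0.png

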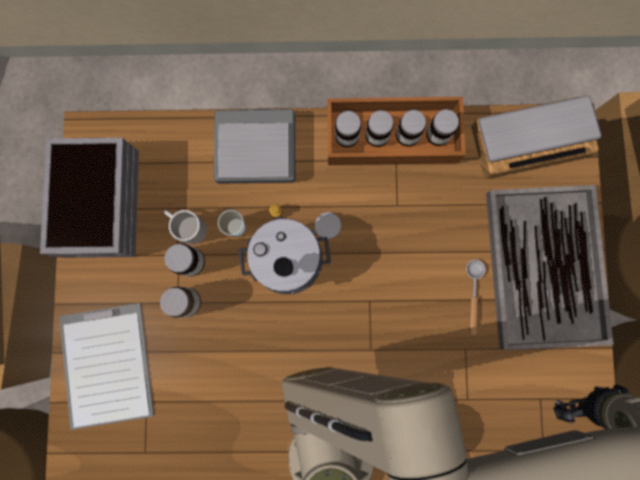

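View pics/side0.png

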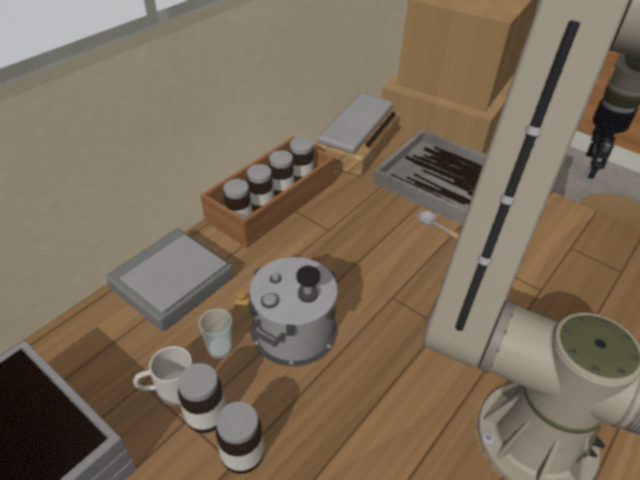

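Top view: the pot lid is near (284,255), knob (284,267), pin (281,237) and relief (260,249). Tumbler is at (231,223), weight (275,211), jar lid (327,225). In the side view the knob is at (308,276) and the pin at (275,279).

```bash
cat > h.py <<'E'
import numpy as np,cv2
def ray(c,u,v):
    f=240/np.tan(np.radians(float(c["fovy"]))/2)
    d=np.array([(u-c["cx"])/f,-(v-c["cy"])/f,-1.]);T=c["T"];return T[:3,3],T[:3,:3]@d
def plane(c,u,v,z):
    o,d=ray(c,u,v);return o+d*(z-o[2])/d[2]
def pt(c,u,v):
    o,d=ray(c,u,v);return o+d*c["range_z"][int(v),int(u)]
def dark(c,box,thr=50):
    x0,y0,x1,y1=box;m=(c["image"][y0:y1,x0:x1].max(2)<thr).astype(np.uint8)
    n,l,st,ce=cv2.connectedComponentsWithStats(m);i=1+st[1:,4].argmax();return ce[i]+[x0,y0],st[i]
def meet(c1,p1,c2,p2):
    o,d=ray(c1,*p1);q,e=ray(c2,*p2);s=np.linalg.lstsq(np.c_[d,-e],q-o,rcond=None)[0]
    a,b=o+d*s[0],q+e*s[1];return (a+b)/2,np.linalg.norm(a-b)
E
python3 - <<'E'
from h import *
t=dict(np.load("top0.npz"));s=dict(np.load("side0.npz"))
kt,a=dark(t,(265,252,305,285));ks,b=dark(s,(292,262,325,288))
print(kt,a,ks,b)
print("knob rays",meet(t,kt,s,ks),"plane top",plane(t,*kt,.2),plane(s,*ks,.2))
print("depth knob",pt(t,*kt),pt(s,*ks))
print("pin",pt(t,281,237),pt(s,275,279),"relief",pt(t,260,249))
# lid ring: points with z 0.125..0.15
def cloud(c,box):
    x0,y0,x1,y1=box;return np.array([pt(c,u,v) for v in range(y0,y1) for u in range(x0,x1) if c["range_z"][v,u]>0])
P=cloud(t,(235,205,335,305));L=P[(P[:,2]>.132)&(P[:,2]<.15)]
(cx,cy),r=cv2.minEnclosingCircle(L[:,:2].astype(np.float32));print("lid",cx,cy,r,len(L),np.median(L[:,2]))
K=P[P[:,2]>.19];print("knob pts",len(K),K.min(0),K.max(0),K.mean(0))
im=t["image"][195:315,220:350][:,:,::-1];im2=s["image"][240:370,190:350][:,:,::-1]
cv2.imwrite("pics/c1.png",np.hstack([cv2.resize(im,(390,360),interpolation=3),cv2.resize(im2,(400,360),interpolation=3)]))
E
```

```text
[283.2388664  266.44129555] [ 10   6  18  18 247] [308.08433735 276.14156627] [  6   5  21  19 332]
knob rays (array([0.4867849 , 0.10722325, 0.19961566]), np.float64(0.002128784348094967)) plane top [0.48586061 0.1066075  0.2       ] [0.48751736 0.10798719 0.2       ]
depth knob [0.48524026 0.10589449 0.20866238] [0.48210609 0.1145262  0.20945984]
pin [0.56219765 0.11592828 0.1514263 ] [0.56291471 0.12362168 0.14956597] relief [0.53305937 0.16779003 0.15169137]
lid 0.5191543102264404 0.1124085858464241 0.0961894541978836 3739 0.141688529309987
knob pts 319 [0.46071678 0.0851172  0.1995137 ] [0.50807067 0.13073084 0.21417398] [0.4844609  0.10768727 0.20740429]
```

View pics/c1.png

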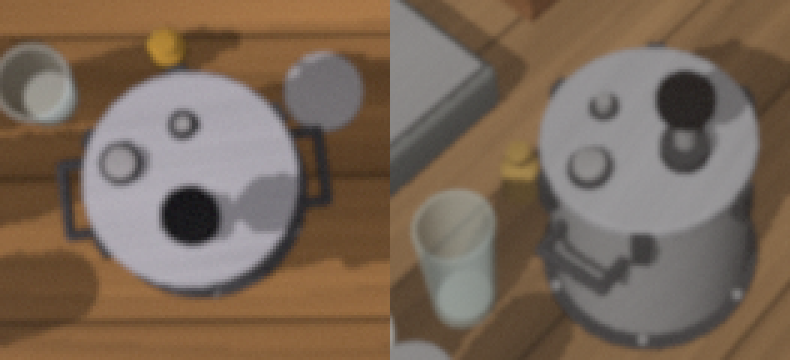

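The knob top is at (0.485, 0.107, 0.208), with the pin about 79 mm farther out and 9 mm up. First I shut the fingers, rise a little and turn the wrist to stay away from its range limit.

>>> arm_command:
  increments:
    - [0,[0,0,-3],-0.1]
    - [0,[0,0,-3],-0.1]
    - [0,[0,0,-3],-0.1]
    - [0,[0,0,-3],-0.1]
    - [0,[0,0,-3],-0.1]
    - [0,[0,0,-3],-0.1]
    - [0,[0,0,-3],0]
    - [0,[0,0,-3],0]
    - [0,[0,0,-3],0]
    - [0,[0,0,-3],0]
  force: 40

```text
time_s: 1.1
eef_pos: [0.1856, -0.5442, 0.2805]
ee_rot: [-2.809, -1.406, -0.0]
contact_force: [0.5, -0.4, 0.3]
finger_gap: -0.0003
```

```bash
cat > d.py <<'E'
from rig import bot
import numpy as np,sys
from scipy.spatial.transform import Rotation as R
s=bot.observe();T=np.array(eval(sys.argv[1]))
print("pos",np.round(s["eef_pos"],4),"F",np.round(s["contact_force"],1),"gap",s["finger_gap"],"q",np.round(s["joint_positions"],2))
r=R.from_rotvec(s["ee_rot"]);print("tilt",np.round(r.apply([0,0,1]),3),"tool mm",np.round(1000*r.inv().apply(T-s["eef_pos"]),1))
E
python3 d.py "[.485,.107,.275]"
```

```text
pos [ 0.1856 -0.5442  0.2805] F [ 0.5 -0.4  0.3] gap -0.00030835309752083145 q [-1.38  0.31  0.11  1.37 -0.    0.83]
tilt [-0.  0. -1.] tool mm [ 700.6 -150.9    5.5]
```

>>> arm_command:
  increments:
    - [0,[35,-7.5,0],0]
    - [0,[35,-7.5,0],0]
    - [0,[35,-7.5,0],0]
    - [0,[35,-7.5,0],0]
    - [0,[35,-7.5,0],0]
    - [0,[35,-7.5,0],0]
    - [0,[35,-7.5,0],0]
    - [0,[35,-7.5,0],0]
    - [0,[35,-7.5,0],0]
    - [0,[35,-7.5,0],0]

```text
time_s: 2.1
eef_pos: [0.3355, -0.2177, 0.2806]
ee_rot: [2.809, 1.405, 0.0]
contact_force: [0.9, -0.4, -0.4]
finger_gap: 0.0001
```

>>> arm_command:
  increments:
    - [0,[40,-8.5,0],0]
    - [0,[40,-8.5,0],0]
    - [0,[40,-8.5,0],0]
    - [0,[40,-8.5,0],0]
    - [0,[40,-8.5,0],0]
    - [0,[40,-8.5,0],0]
    - [0,[40,-8.5,0],0]
    - [0,[40,-8.5,0],0]
    - [0,[30,-7,0],0]
    - [0,[0,0,0],0]

```text
time_s: 3.1
eef_pos: [0.4858, 0.1091, 0.2801]
ee_rot: [-2.806, -1.412, -0.001]
contact_force: [1.1, 0.2, -0.1]
finger_gap: 0.0001
```

```bash
python3 d.py "[.485,.107,.235]"
python3 - <<'E'
from rig import bot
from h import *
c=bot.camera("side");cv2.imwrite("pics/s1.png",cv2.resize(c["image"][150:390,160:480,::-1],(640,480)))
E
```

```text
pos [0.4858 0.1091 0.2801] F [ 1.1  0.2 -0.1] gap 6.141203113039193e-05 q [ 0.06  0.16 -0.09  1.33  0.    2.27]
tilt [ 0.001  0.001 -1.   ] tool mm [-2.2  0.7 45.1]
```

View pics/s1.png

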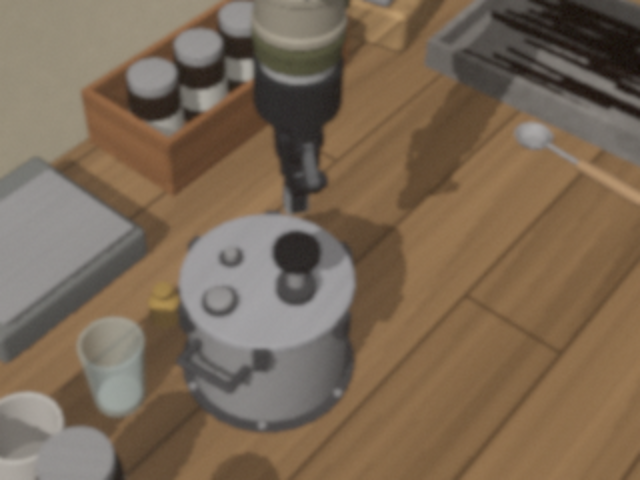

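The fingertips (293,205) hang straight above the knob (297,250). I go down to find contact.

>>> arm_command:
  increments:
    - [0,[-2,0.5,10],0]
    - [0,[0,0,10],0]
    - [0,[0,0,10],0]
    - [0,[0,0,10],0]
    - [0,[0,0,8],0]
    - [0,[0,0,3],0]
    - [0,[0,0,3],0]
    - [0,[0,0,3],0]
    - [0,[0,0,0],0]
    - [0,[0,0,0],0]

```text
time_s: 4.15
eef_pos: [0.4836, 0.1041, 0.2237]
ee_rot: [2.808, 1.407, -0.001]
contact_force: [-4.3, -2.1, 6.1]
finger_gap: -0.0005
```

>>> arm_command:
  increments:
    - [0,[0,0,4],0]
    - [0,[0,0,4],0]
    - [0,[0,0,4],0]
    - [0,[0,0,4],0]
    - [0,[0,0,4],0]
    - [0,[0,0,2],0]
    - [0,[0,0,1],0]
    - [0,[0,0,1],0]
    - [0,[0,0,0],0]
    - [0,[0,0,0],0]

```text
time_s: 5.15
eef_pos: [0.484, 0.1042, 0.201]
ee_rot: [2.808, 1.407, 0.002]
contact_force: [-5.7, -1.9, 13.5]
finger_gap: 0.0002
```

>>> arm_command:
  increments:
    - [0,[0,0,1],0]
    - [0,[0,0,1],0]
    - [0,[0,0,0],0]
    - [0,[0,0,0],0]
    - [0,[0,0,-7],0]
    - [0,[0,0,-8],0]
    - [0,[0,0,-8],0]
    - [0,[0,0,-8],0]
    - [0,[0,0,-4],0]
    - [0,[0,0,0],0]

```text
time_s: 6.15
eef_pos: [0.4847, 0.1045, 0.2327]
ee_rot: [2.808, 1.407, 0.003]
contact_force: [0.1, 0.5, 0.0]
finger_gap: 0.0
```

```bash
python3 d.py "[.485,.107,.235]"
python3 - <<'E'
from rig import bot
from h import *
c=bot.camera("side");cv2.imwrite("pics/s2.png",cv2.resize(c["image"][225:345,230:390,::-1],(640,480)))
E
```

```text
pos [0.4847 0.1045 0.2327] F [0.1 0.5 0. ] gap 3.308122072687433e-05 q [ 0.05  0.17 -0.19  1.21  0.    2.26]
tilt [ 0.002  0.    -1.   ] tool mm [ 2.2 -1.2 -2.3]
```

View pics/s2.png

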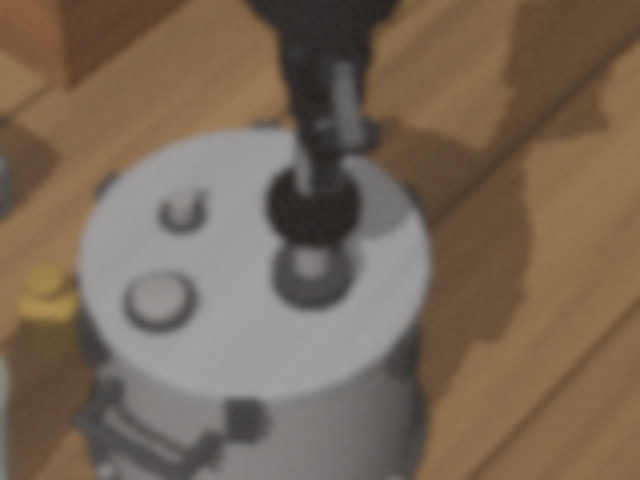

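The knob (312,205) is back up with the fingertip just over it, and the pin is at (183,210). Next come full strokes, one per call.

>>> arm_command:
  increments:
    - [0,[2,-1,4],0]
    - [0,[0,0,9],0]
    - [0,[0,0,9],0]
    - [0,[0,0,9],0]
    - [0,[0,0,4],0]
    - [0,[0,0,0],0]
    - [0,[0,0,-12],0]
    - [0,[0,0,-12],0]
    - [0,[0,0,-11],0]
    - [0,[0,0,0],0]

```text
time_s: 7.2
eef_pos: [0.4848, 0.1066, 0.2329]
ee_rot: [2.808, 1.407, 0.002]
contact_force: [-0.5, 0.0, -1.0]
finger_gap: 0.0001
```

>>> arm_command:
  increments:
    - [0,[0,0,9],0]
    - [0,[0,0,9],0]
    - [0,[0,0,9],0]
    - [0,[0,0,8],0]
    - [0,[0,0,0],0]
    - [0,[0,0,0],0]
    - [0,[0,0,-12],0]
    - [0,[0,0,-12],0]
    - [0,[0,0,-11],0]
    - [0,[0,0,0],0]

```text
time_s: 8.2
eef_pos: [0.4842, 0.1065, 0.2321]
ee_rot: [2.809, 1.407, -0.001]
contact_force: [-0.1, -0.1, 0.2]
finger_gap: 0.0002
```

```bash
python3 d.py "[.485,.107,.232]"
python3 - <<'E'
from rig import bot
from h import *
for n in("side","top"):
    c=bot.camera(n);np.savez(n+"3.npz",**c)
    if n=="side":cv2.imwrite("pics/s3.png",cv2.resize(c["image"][225:345,230:390,::-1],(640,480)))
E
```

```text
pos [0.4842 0.1065 0.2321] F [-0.1 -0.1  0.2] gap 0.000245084787453012 q [ 0.05  0.17 -0.19  1.22 -0.    2.27]
tilt [-0. -0. -1.] tool mm [0.9 0.3 0.1]
```

View pics/s3.png

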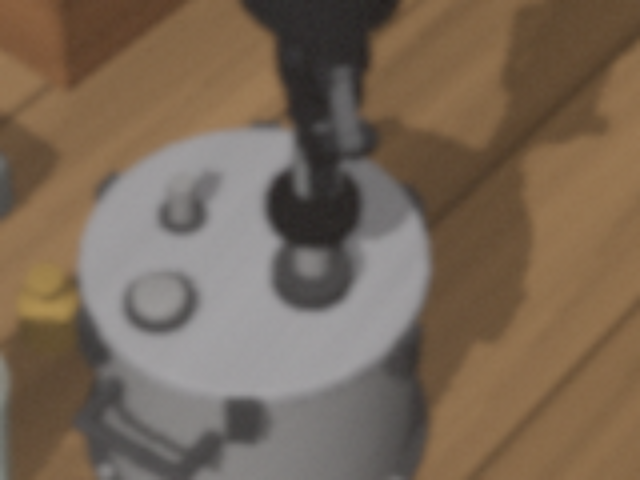

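The pin has risen clearly (its top is now near (183,182)). Three more strokes.

>>> arm_command:
  increments:
    - [0,[0,0,9],0]
    - [0,[0,0,9],0]
    - [0,[0,0,9],0]
    - [0,[0,0,8],0]
    - [0,[0,0,0],0]
    - [0,[0,0,0],0]
    - [0,[0,0,-12],0]
    - [0,[0,0,-12],0]
    - [0,[0,0,-11],0]
    - [0,[0,0,0],0]

```text
time_s: 9.3
eef_pos: [0.4845, 0.1065, 0.2324]
ee_rot: [2.809, 1.407, 0.001]
contact_force: [0.0, -0.9, -0.5]
finger_gap: -0.0002
```

>>> arm_command:
  increments:
    - [0,[0,0,9],0]
    - [0,[0,0,9],0]
    - [0,[0,0,9],0]
    - [0,[0,0,8],0]
    - [0,[0,0,0],0]
    - [0,[0,0,0],0]
    - [0,[0,0,-12],0]
    - [0,[0,0,-12],0]
    - [0,[0,0,-11],0]
    - [0,[0,0,0],0]

```text
time_s: 10.3
eef_pos: [0.4842, 0.1065, 0.2321]
ee_rot: [-2.809, -1.407, 0.001]
contact_force: [0.5, -0.3, -0.8]
finger_gap: -0.0002
```

>>> arm_command:
  increments:
    - [0,[0,0,9],0]
    - [0,[0,0,9],0]
    - [0,[0,0,9],0]
    - [0,[0,0,8],0]
    - [0,[0,0,0],0]
    - [0,[0,0,0],0]
    - [0,[0,0,-12],0]
    - [0,[0,0,-12],0]
    - [0,[0,0,-11],0]
    - [0,[0,0,0],0]

```text
time_s: 11.3
eef_pos: [0.4841, 0.1065, 0.232]
ee_rot: [-2.809, -1.407, 0.001]
contact_force: [-0.5, -0.0, 0.1]
finger_gap: -0.0003
```

```bash
python3 d.py "[.485,.107,.232]"
python3 - <<'E'
from rig import bot
from h import *
c=bot.camera("side");np.savez("side4.npz",**c)
cv2.imwrite("pics/s4.png",cv2.resize(c["image"][225:345,230:390,::-1],(640,480)))
E
```

```text
pos [0.4841 0.1065 0.232 ] F [-0.5 -0.   0.1] gap -0.0003312025292042396 q [ 0.05  0.17 -0.19  1.21 -0.    2.27]
tilt [-0.001 -0.    -1.   ] tool mm [ 0.9  0.4 -0. ]
```

View pics/s4.png

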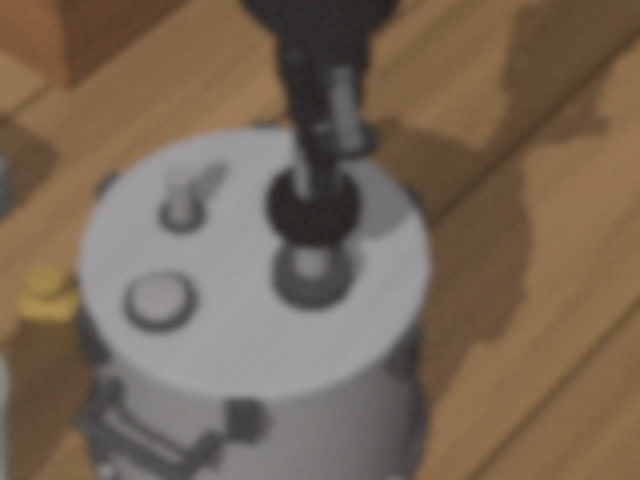

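The pin is much higher (top near (181,168), roughly 47 px above the lid, which is about 34 mm). I do one more stroke to see whether it still rises, then retreat and compare.

>>> arm_command:
  increments:
    - [0,[0,0,9],0]
    - [0,[0,0,9],0]
    - [0,[0,0,9],0]
    - [0,[0,0,8],0]
    - [0,[0,0,0],0]
    - [0,[0,0,0],0]
    - [0,[0,0,-12],0]
    - [0,[0,0,-12],0]
    - [0,[0,0,-11],0]
    - [0,[0,0,0],0]

```text
time_s: 12.35
eef_pos: [0.4843, 0.1065, 0.2322]
ee_rot: [2.809, 1.407, -0.0]
contact_force: [-0.2, 0.7, -1.2]
finger_gap: -0.0002
```

>>> arm_command:
  increments:
    - [0,[0,0,-10],0]
    - [0,[0,0,-10],0]
    - [0,[0,0,-15],0]
    - [0,[0,0,-15],0]
    - [0,[0,0,-15],0]
    - [0,[0,0,-15],0]
    - [0,[0,0,0],0]
    - [0,[0,0,0],0]
    - [0,[0,0,0],0]
    - [0,[0,0,0],0]

```text
time_s: 13.35
eef_pos: [0.4838, 0.1065, 0.3113]
ee_rot: [-2.808, -1.407, 0.003]
contact_force: [0.6, 0.3, -0.2]
finger_gap: -0.0003
```

```bash
python3 d.py "[.485,.107,.232]"
python3 - <<'E'
from rig import bot
from h import *
c=bot.camera("side");np.savez("side5.npz",**c);t=bot.camera("top");np.savez("top5.npz",**t)
S={k:dict(np.load(f"side{k}.npz")) for k in"0345"}
for k,s in S.items():
    P=np.array([pt(s,u,v) for v in range(258,285) for u in range(266,286)]).reshape(27,20,3)
    m=np.hypot(P[...,0]-.563,P[...,1]-.118)<.012
    print(k,"pin z top pct",np.round(np.percentile(P[...,2][m],[80,90,95,100]),4),m.sum(), "knob",pt(s,308,276).round(4))
d=np.abs(S["4"]["image"].astype(int)-S["5"]["image"])[258:290,264:290];print("diff 4-5 pin area",d.mean(),d.max(),"noise ref",np.abs(S["4"]["image"].astype(int)-S["5"]["image"])[290:320,264:290].mean())
a=cv2.resize(S["4"]["image"][245:290,255:300,::-1],(300,300));b=cv2.resize(c["image"][225:345,210:390,::-1],(450,300))
cv2.imwrite("pics/s5.png",np.hstack([a,b]))
E
```

```text
pos [0.4838 0.1065 0.3113] F [ 0.6  0.3 -0.2] gap -0.0003137747583358848 q [ 0.05  0.15 -0.02  1.41 -0.    2.27]
tilt [-0.002 -0.    -1.   ] tool mm [ 1.2  0.7 79.3]
0 pin z top pct [0.1534 0.1545 0.1558 0.1577] 92 knob [0.4824 0.1145 0.2096]
3 pin z top pct [0.169  0.171  0.172  0.1739] 127 knob [0.482  0.1149 0.2103]
4 pin z top pct [0.1745 0.1766 0.1779 0.1803] 140 knob [0.4832 0.1135 0.2082]
5 pin z top pct [0.1748 0.1772 0.1778 0.1794] 136 knob [0.4812 0.1158 0.2116]
diff 4-5 pin area 1.1085737179487178 5 noise ref 1.0863247863247862
```

View pics/s5.png

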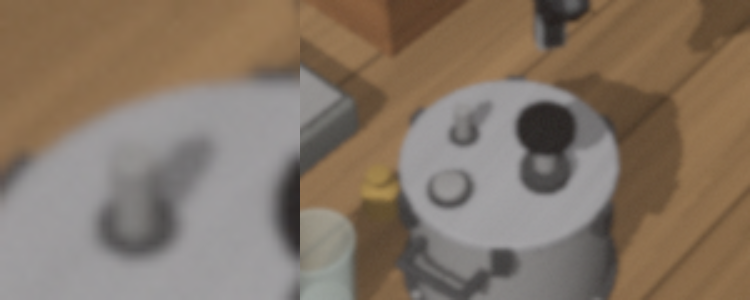

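The pin is at its stop: the seventh stroke changed nothing, and its top measures 0.177 m against an expected 0.176 m. The knob is up and nothing around the pot has moved.

```bash
python3 -c "from rig import bot;print(bot.sign_off())"
```

```text
the job is handed in; nothing more can be done
None
```

The infuser pot is up to pressure, and I've handed the job in. I gave the pump knob seven full strokes with the closed fingertips, from the top down to about its hard stop and back. Then I raised the gripper about 80 mm clear, with the knob left up.

- **Pin:** its top rose from about 0.154 m to about 0.177 m above the table; fully out is 0.176 m. Before-and-after pictures of the seventh stroke differed only by camera noise, so the pin had already stopped rising.
- **Knob:** it measures about 0.21 m, against 0.208 m when up.
- **Forces and time:** the readings I took never exceeded about 15 N, and the contact force was about zero at the end. The clock read about 13.5 s of the 45 s allowed.
- **Loose things:** I saw none of them move in the side pictures. I took a last top view but did not compare it with the first.
- **Not checked:** I did not read the force at the very bottom of each stroke. That the strokes were full rests on the depth the arm was sent to and on the pin rising. None of the checks disagreed.

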